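# Press the breath tester home on the sprung test port and hold it

## Robot

A 6-joint arm with a two-finger parallel gripper is mounted at the origin on the work surface. World frame = base frame: x ahead of the robot, y to its left, z up, the work surface at z = 0. Lengths are in mm, angles in rad, forces in N, time in s.
With the tool pointing down it reaches from about 275 to 1000 mm from the base axis. Payload 8.4 kg.
Tool frame: the origin (TCP) lies at the very end of the fingers, on their centre line; the grasp point (between the pads) lies 19 mm behind it; z points along the fingers, y is the direction in which the jaws open and shut (so a half turn about z gives the same grasp; the last joint's range is limited). The gripper opens to 85 mm and grips with 20 to 120 N. Pads are 22 mm wide; open, the fingers measure 114 mm over their backs; the gripper's body (76 mm by 85 mm) begins 54 mm behind the grasp point. The pads swing forward as they close: fully open they stand 13 mm farther back than shut.
Start: joints at [1.136, 0.353, 1.633, -0, 1.155, -0.002], TCP at [262.133, 567.375, 231.281] pointing down, gripper open.
Joint ranges: [-2.63, 2.63], [-0.92, 2.1], [0.06, 2.66], [-1.3, 4.44], [0, 2.69], [-3.02, 3.02]. Speed limits (rad/s): [2.22, 2.22, 2.79, 3.14, 3.14, 3.14].

## Interface

Orientations are given as [roll, pitch, yaw] about the fixed x, y, z axes, in that order (R = Rz(yaw) Ry(pitch) Rx(roll)).
In Python, from rig import sense, grab_frame, get_calibration, sign_off, boxes_of, trace gives the robot as it stands.
- The arm moves only by the tool servo_tool, never from a script. Its argument "rows" is a list of rows, each a list of 3 entries, a list of its own where there are three numbers: the finger opening in mm, from 0 to 85.4, then the shift along the tool's x, y, z in mm, then the turn, a rotation vector about the tool's x, y, z in degrees. A call has 1 to 8 rows; each row shifts and turns the commanded pose from where the row before left it, along the tool's axes as they then stand; what a row does not reach is not made up. A row lasts 1/8 s, in which the tool goes at most 62.5 mm and 10.7 degrees, less where a joint would pass 70% of its speed; a pose out of reach is approached as far as the arm can. A call is refused whole if a number of a shift passes 62.5 or a number of a turn 10.7, either way. A call with a gripper value outside its range is refused whole. The fingers move at their own pace and stop on an object; "force" is the grip in N (left out, the last holds). Time passes only in rows, so rows that do not move let the fingers close. It gives the time, the measured TCP pose, the force and the opening at its end, in the units of the state.
- sense(): the state, without advancing time (a new reading comes with each control period).
- grab_frame(name): name is "scene" or "top" or "wrist"; returns the picture (400x640x3 uint8, blue, green, red); there is no depth.
- get_calibration(name): a dict with "intrinsics" (3x3 intrinsics, pixels), "k1" (the pictures are not rectified: a ray, as slopes to the right and down, at radius r is drawn at 1 + k1 r^2 times it, then the intrinsics apply), "world_to_cam" (4x4, takes a point from world to camera coordinates). Camera axes: x right, y down, z forward; pixel columns grow to the right and rows downward; lengths in mm; the calibration is good to about 2 mm. A picture is of the moment at which its call begins: read the wrist's pose just before it. get_calibration takes no time and is no camera call; for the wrist camera it gives the pose at the moment of the call.
- sign_off(): hands the job in, once; it reports no verdict.
Trained networks look in the newest picture that a camera, given by its name, has taken for a name from the list of things; names that differ only in an ending like _2 or _b are one class to them, and where a whole thing is asked for, a point or a joint stands for the part that bears it (a point fixed in the world has none). Each returns a list of dicts, best first, with "conf" (0 to 1); they miss things now and then, are a little off and sometimes report something else, mostly with a low value. They report only what shows in the picture. A call takes as long as a camera call. They do not tell look-alikes from the thing itself.
- boxes_of(camera, thing): "centre" ([x, y, z] in mm, in the coordinates of the camera as it stood for that picture, good to about 4 mm: the middle of the surface that is visible of it).
- trace(camera, thing): "mask" (400x640 bool, what is visible of it).
The state is a dict: "clock": time; "qpos": joint angles; "qvel": joint speeds; "joint_efforts": joint torques, N m; "eef_pos": TCP position; "tcp_rot": TCP orientation; "contact_force": force on the tool from outside, world axes, zero at the start; "wrist_torque": the same for the moment, N m; "opening": opening from 0.0 (shut) to 1.0 (fully open).
Only numpy, scipy, OpenCV 4.12 (cv2) and the standard library are available. Lean on these libraries where they do the work, as an engineer would, in place of code of your own. Each camera call takes 0.05 s, during which the arm holds its last target. There are 200 camera calls.

## Task

Slide the breath tester along the desk, without lifting or tipping it, from its blue parking outline into the yellow outline in front of the white test station, nose towards the station, and let it rest there for a moment. Then push it straight on so that its nose presses in the orange sprung plunger until it meets the two steel stops, and keep it pressed there, firmly but without forcing it: the program finishes while still holding it against the spring. Leave everything else on the desk where it is.

Things in the scene. Friction and masses are not known exactly. Their poses are not given: they have to be found in the camera images.
- tester: Black breath tester on a grey cradle, one rigid piece lying flat, 120 long x 50 wide x 48 mm high, about 0.4 kg; white nose plate (8 thick, 60 wide, 47 mm high) at its front. Origin: centre of the underside. x runs to the nose (nose face at +60 mm, tail at -60 mm), y across, z up. Side faces flat, 50 mm apart. Starts in the blue outline, nose away from the robot.
- nose (a point): Centre of the tester's front face (blue ring, the port), 60 mm ahead of the tester's origin and 26 mm above its underside.
- station: White test station fixed to the desk, 110 deep x 150 wide x 73 mm high. Origin: on the desk under the middle of the hard-stop plane (front faces of the two dark steel pads). x points into the station, the direction in which the tester is pressed; y along its front, z up. The white housing begins at x = +14 mm.
- stop: The hard stop: two dark steel pads on the station's front, each 14 wide x 42 mm high (6 to 48 mm above the desk), centred 20 mm either side of the plunger. Same origin and axes as the station; the pad faces lie at x = 0. Meant for a firm hand, not for more than 60 N.
- stop_face (a point): Middle of the hard-stop plane, 26 mm above the desk: where the nose point is when the tester is fully home.
- plunger_tip (a point): Centre of the front face of the orange round plunger (18 mm across, 26 mm above the desk), which stands 14 mm proud of the stop pads when free.
- plunger (a joint): How far the plunger is pressed in, m: 0 free, 0.014 when the tester's nose is against the stop pads (its own travel ends at 0.018). Sprung: about 5 N to start it, about 11 N at 0.014; it pushes the tester back out when let go.
- mark (a point): Centre, on the desk, of the yellow outline (132 x 72 mm, painted, flat) in front of the station, 120 mm before the stop plane; same axes as the station. A tester standing in it with its nose towards the station has its origin here.
- park: Blue outline painted on the desk, 132 x 72 mm, flat: the tester's parking place, left or right of the station. Origin at its centre, x along its length.
- coaster: Flat cork coaster let into the desk, 96 mm across, on the other side from the blue outline; the cup stands on it.
- cup: Bystander, leave alone: blue ceramic cup, 72 mm across, 85 mm tall. Origin: centre of the underside.
- stapler: Bystander, leave alone: red desk stapler, 130 x 36 x 62 mm. Origin: centre of the underside.
- tape: Bystander, leave alone: blue tape dispenser, 150 x 55 x 88 mm. Origin: centre of the underside.
- canister: Bystander, leave alone: white wipes canister with blue cap, 76 mm across, 90 mm tall. Origin: centre of the underside.
- stamp: Bystander, leave alone: round wooden hand stamp standing upright, 42 mm across, 66 mm tall. Origin: centre of the underside.
Not all that is in view belongs to the job. Leave any turquoise look-alike of the tester alone.

How it is judged (in metres and radians):
On the way:
1. the tester rests in the yellow outline, nose towards the station, plunger still free (horizontal distance between tester and mark below 0.015 m and horizontal distance between nose and stop_face below 0.09 m and angle between the x axis of tester and the x axis of station, either way round below 0.15 rad and linear speed of tester below 0.02 m/s and value of joint plunger below 0.002 m), for 0.3 s.
At the end, for the whole second after the job is handed in: Tester held still on the desk, nose against the stops: plunger in at least 12.5 mm, 1 to 60 N between tester and stops, robot touching the tester, nose within 12 mm of the stop point and 8 mm sideways of the plunger axis, within 0.1 rad of square, under 6 mm off the desk, tilt under 0.1 rad (value of joint plunger above 0.0125 m and contact force between tester and stop between 1 and 60 N and contact force between any of the fingers, the arm and tester above 2 N and y of nose in the frame of station between -0.008 and 0.008 m and distance between nose and stop_face below 0.012 m and angle between the x axis of tester and the x axis of station, either way round below 0.1 rad and height (world z) of tester below 0.006 m and angle between tester's own z axis and vertical below 0.1 rad and linear speed of tester below 0.02 m/s); the arm keeps its last pose, push and grip.
It fails at once if the tester was lifted off the desk (more than 10 mm) or tipped (more than 0.2 rad) (height (world z) of tester above 0.01 m or angle between tester's own z axis and vertical above 0.2 rad).
It fails at once if a bystander was moved by more than 20 mm or tipped (distance of any of cup, stapler, tape, canister, stamp from where it was at the start of the episode above 0.02 m or angle between any of cup, stapler, tape, canister, stamp's own z axis and vertical above 0.3 rad).
It also fails if it takes over 48 s, if anything falls off the work surface, if the arm or the gripper's body presses on something with over 40 N, if the wrist force passes 120 N, or if a joint passes its speed limit or range.

## Working session

There is one attempt and no reset: what is moved stays moved. The work goes in short steps, Python scripts to look and compute and a tool call to move; the robot and the scene stay as the last step left them, time stands still between calls to the robot, and variables do not carry over. Pictures are saved under pics/ and viewed, about 8 in all and at most 12, crops included, and the job is handed in when it is done.

Besides the shell and the picture viewer there is one more tool, called as name(argument=value, ...) on one line, values as JSON. servo_tool: Moves the arm, as the interface text tells. Its arguments: {"type":"object","properties":{"rows":{"type":"array","items":{"type":"array"}},"force":{"type":"number"}},"required":["rows"]}

```bash
mkdir -p pics
cat > h.py <<'E'
import numpy as np, cv2
from rig import *
def w2c(n): return np.array(get_calibration(n)["world_to_cam"])
def c2w(n,p): return (np.linalg.inv(w2c(n))@np.r_[p,1])[:3]
def px2w(n,uv,z):
    c=get_calibration(n);K=np.array(c["intrinsics"]);k=c["k1"];T=np.linalg.inv(w2c(n))
    uv=np.atleast_2d(np.array(uv,float));d=(uv-K[:2,2])/[K[0,0],K[1,1]];s=d.copy()
    for _ in range(20): s=d/(1+k*(s**2).sum(1,keepdims=True))
    r=np.c_[s,np.ones(len(s))]@T[:3,:3].T;o=T[:3,3]
    return o+r*((z-o[2])/r[:,2])[:,None]
def w2px(n,P):
    c=get_calibration(n);K=np.array(c["intrinsics"]);p=np.c_[np.atleast_2d(P),np.ones(len(np.atleast_2d(P)))]@w2c(n).T
    s=p[:,:2]/p[:,2:3];s=s*(1+c["k1"]*(s**2).sum(1,keepdims=True));return s*[K[0,0],K[1,1]]+K[:2,2]
E
python3 - <<'E'
from h import *
np.set_printoptions(precision=1,suppress=True)
print(sense())
for n in("top","scene"):
    im=grab_frame(n);cv2.imwrite(f"pics/{n}0.png",im)
    for t in("tester","station","plunger","stop","mark","park","cup","stapler","tape","canister","stamp"):
        for b in boxes_of(n,t)[:3]:
            p=c2w(n,b["centre"]);print(n,t,round(b["conf"],2),p,w2px(n,p)[0])
E
```

```text
{'clock': 0.0, 'qpos': array([ 1.1,  0.4,  1.6, -0. ,  1.2, -0. ]), 'qvel': array([-0.,  0., -0., -0.,  0.,  0.]), 'joint_efforts': array([  0. , -60.5, -34.2,  -0. ,   0. ,   0. ]), 'eef_pos': array([262. , 566.9, 230.6]), 'tcp_rot': array([-3.1,  0. ,  2.7]), 'contact_force': array([-1.2, -0.1,  0.5]), 'wrist_torque': array([-0.,  0., -0.]), 'opening': 1.0023641657938638}
top tester 0.82 [ 477.1 -398.6   49.4] [479.9 232.4]
top tester 0.78 [ 495.4 -249.4   46.8] [420.7 224.9]
top tester 0.74 [ 315.  -312.3   51. ] [448.5 297.2]
top station 0.75 [649.1  30.8  69.3] [312.2 164.1]
top plunger 0.49 [596.   51.4  28.7] [305.  187.3]
top stop 0.45 [606.   52.3  45.7] [304.3 182.3]
top stop 0.22 [646.   34.2  76. ] [310.7 164.5]
top mark 0.62 [648.8  34.5  73.2] [310.7 163.8]
top park 0.48 [ 486.5 -223.4    3.8] [407.4 229.8]
top cup 0.71 [ 494.8 -248.5   49.1] [420.5 225.1]
top stapler 0.69 [720.2 244.6  53.1] [232.8 139.4]
top stapler 0.38 [ 630.3 -426.7   22.9] [483.8 176.1]
top tape 0.81 [ 681.5 -253.6   26. ] [418.5 157. ]
top tape 0.72 [ 630.3 -425.3   25.1] [483.6 175.9]
top canist
[... 190 characters left out ...]
3.3 178.3]
scene tester 0.91 [ 341.8 -130.3   40.5] [335.  153.6]
scene tester 0.63 [ 483.  -392.6   47.3] [254.8 142.5]
scene tester 0.61 [ 321.7 -308.    48.6] [300.9 129.1]
scene station 0.8 [675.8  46.   73.1] [314.  229.1]
scene plunger 0.6 [ 633.  -423.4   26.3] [219.7 165.3]
scene mark 0.83 [676.7  39.7  73.1] [312.2 228.2]
scene mark 0.6 [ 700.5 -254.3   33.7] [239.7 196.9]
scene cup 0.92 [459.1 298.4  54.2] [422.2 229.7]
scene stapler 0.73 [734.7 256.6  49.3] [358.6 283.8]
scene stapler 0.17 [677.4  46.9  72.5] [313.9 229.7]
scene tape 0.69 [ 700.  -255.3   33.1] [239.6 196.8]
scene canister 0.96 [625.  429.4  72.2] [433.5 286.3]
scene stamp 0.47 [ 637.4 -426.6   27. ] [218.2 165.5]
```

View pics/top0.png

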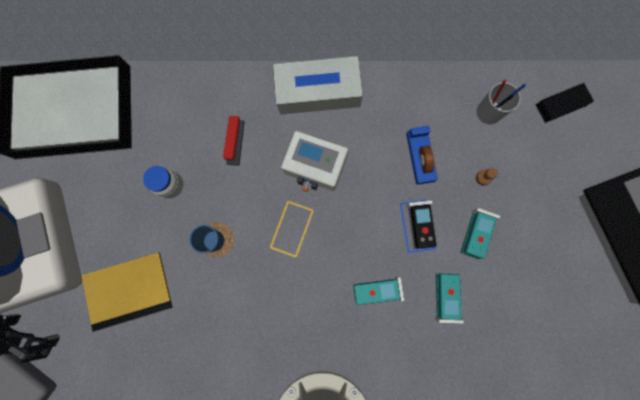

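View pics/scene0.png

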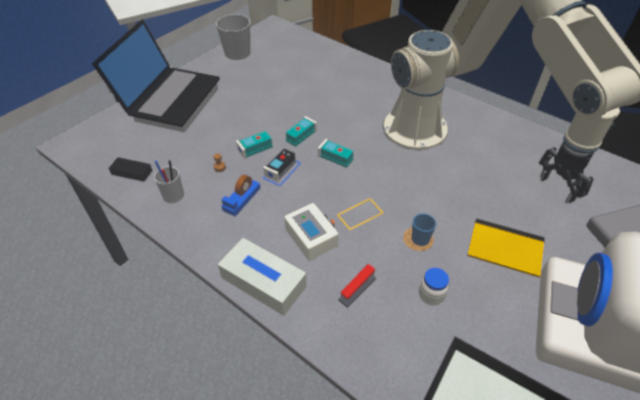

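Candidates for the tester in the top picture: the black one at (423,226) in the blue outline, and turquoise ones at (482,234), (451,297) and (379,292). I choose the black one; next is a close crop plus geometry.

Run:
```python
from h import *
np.set_printoptions(precision=1,suppress=True)
im=cv2.imread("pics/top0.png")
hsv=cv2.cvtColor(im,cv2.COLOR_BGR2HSV)
# yellow outline
m=cv2.inRange(hsv,(15,80,80),(35,255,255));m[:,:265]=0;m[:,320:]=0;m[:195]=0;m[262:]=0
P=px2w("top",np.argwhere(m)[:,::-1],0)[:,:2].astype(np.float32)
print("mark",cv2.minAreaRect(P),len(P))
# tester: black/white mask
r=[t for t in trace("top","tester")]
for t in r:
    ys,xs=np.nonzero(t["mask"]);print(t["conf"],xs.mean(),ys.mean(),len(xs))
    if abs(xs.mean()-423)<12:
        Q=px2w("top",np.argwhere(t["mask"])[:,::-1],48)[:,:2].astype(np.float32);print(cv2.minAreaRect(Q))
for t in trace("top","station")[:1]:
    Q=px2w("top",np.argwhere(t["mask"])[:,::-1],73)[:,:2].astype(np.float32);print("st",cv2.minAreaRect(Q))
a=cv2.resize(im[195:260,390:455],(520,520),interpolation=cv2.INTER_CUBIC)
cv2.imwrite("pics/crop1.png",a)
```

```text
mark ((488.4060974121094, 88.62582397460938), (78.83489227294922, 138.4774932861328), 70.69013977050781) 353
0.98 478.6429184549356 233.43261802575108 1165
0.81 377.91923076923075 291.3480769230769 1040
0.79 421.6242990654206 224.70560747663552 1070
((496.3140563964844, -251.87269592285156), (119.62518310546875, 63.31191635131836), 6.135200500488281)
0.72 447.6803615447823 298.696795398521 1217
0.71 313.3398236590742 163.22116091109478 2722
st ((569.713623046875, 58.425498962402344), (151.20346069335938, 309.2241516113281), 69.61865234375)
```

View pics/crop1.png

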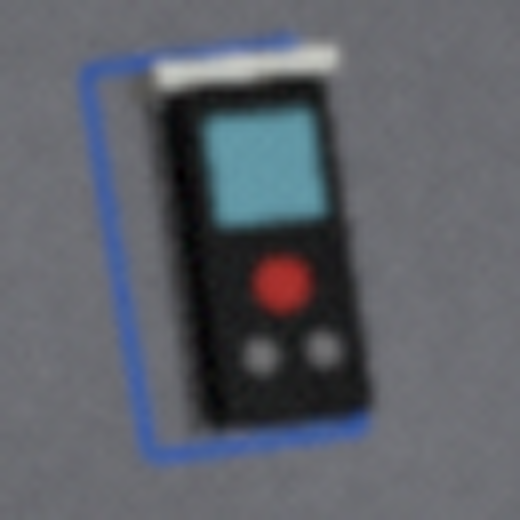

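The crop shows the black tester with a teal screen, red button and white nose plate at the top (nose away from the robot), inside the blue outline. So (423,226) is the right one. Now I plan the first move to a hover.

```bash
cat >> h.py <<'E'
from scipy.spatial.transform import Rotation as Ro
def plan(pos,yaw,n,start=None):
    s=sense();p=np.array(start[0] if start else s["eef_pos"],float);y=start[1] if start else np.degrees(s["tcp_rot"][2])
    dy=(yaw-y+180)%360-180;d=(np.array(pos)-p)/n
    rows=[]
    for i in range(n):
        R=Ro.from_euler("xyz",[180,0,y+dy/n*i],degrees=True)
        rows.append([np.round(R.inv().apply(d),1).tolist(),[0,0,round(-dy/n,2)]])
    for i in range(0,n,8): print(rows[i:i+8])
E
python3 -c "
from h import *
s=sense();print(s['tcp_rot'])
plan([490,-252,200],6,16,([262.1,567.4,231.3],np.degrees(s['tcp_rot'][2])))"
```

```text
[-3.14157819e+00 -4.90146937e-05  2.70879552e+00]
[[[-34.4, -40.5, 2.0], [0, 0, np.float64(9.33)]], [[-40.5, -34.4, 2.0], [0, 0, np.float64(9.33)]], [[-45.6, -27.4, 2.0], [0, 0, np.float64(9.33)]], [[-49.4, -19.6, 2.0], [0, 0, np.float64(9.33)]], [[-51.9, -11.4, 2.0], [0, 0, np.float64(9.33)]], [[-53.1, -2.8, 2.0], [0, 0, np.float64(9.33)]], [[-52.8, 5.8, 2.0], [0, 0, np.float64(9.33)]], [[-51.2, 14.3, 2.0], [0, 0, np.float64(9.33)]]]
[[[-48.2, 22.4, 2.0], [0, 0, np.float64(9.33)]], [[-43.9, 29.9, 2.0], [0, 0, np.float64(9.33)]], [[-38.5, 36.7, 2.0], [0, 0, np.float64(9.33)]], [[-32.1, 42.4, 2.0], [0, 0, np.float64(9.33)]], [[-24.8, 47.0, 2.0], [0, 0, np.float64(9.33)]], [[-16.8, 50.4, 2.0], [0, 0, np.float64(9.33)]], [[-8.4, 52.5, 2.0], [0, 0, np.float64(9.33)]], [[0.2, 53.2, 2.0], [0, 0, np.float64(9.33)]]]
```

servo_tool(rows=[[85,[-34.4,-40.5,2],[0,0,9.33]],[85,[-40.5,-34.4,2],[0,0,9.33]],[85,[-45.6,-27.4,2],[0,0,9.33]],[85,[-49.4,-19.6,2],[0,0,9.33]],[85,[-51.9,-11.4,2],[0,0,9.33]],[85,[-53.1,-2.8,2],[0,0,9.33]],[85,[-52.8,5.8,2],[0,0,9.33]],[85,[-51.2,14.3,2],[0,0,9.33]]])

```text
clock: 2.3
eef_pos: [376.3, 156.2, 215.6]
tcp_rot: [3.141, -0.001, 1.401]
contact_force: [1.0, -0.7, -0.5]
opening: 0.991
```

servo_tool(rows=[[85,[-48.2,22.4,2],[0,0,9.33]],[85,[-43.9,29.9,2],[0,0,9.33]],[85,[-38.5,36.7,2],[0,0,9.33]],[85,[-32.1,42.4,2],[0,0,9.33]],[85,[-24.8,47,2],[0,0,9.33]],[85,[-16.8,50.4,2],[0,0,9.33]],[85,[-8.4,52.5,2],[0,0,9.33]],[85,[0.2,53.2,2],[0,0,9.33]]])

```text
clock: 3.3
eef_pos: [489.8, -254.1, 199.3]
tcp_rot: [3.141, -0.0, 0.098]
contact_force: [0.8, 0.2, -0.9]
opening: 0.994
```

servo_tool(rows=[[85,[0,0,0],[0,0,0]],[85,[0,0,0],[0,0,0]]])

```text
clock: 3.55
eef_pos: [488.9, -251.9, 199.0]
tcp_rot: [-3.141, 0.001, 0.104]
contact_force: [-1.0, -0.5, 0.3]
opening: 0.994
```

Run:
```python
from h import *
np.set_printoptions(precision=2,suppress=True)
s=sense();print(s["clock"],s["eef_pos"],np.degrees(s["tcp_rot"]),s["contact_force"],s["qpos"])
im=grab_frame("wrist");cv2.imwrite("pics/wrist1.png",im)
for t in trace("wrist","tester"):
    ys,xs=np.nonzero(t["mask"]);print(t["conf"],xs.mean(),ys.mean(),len(xs))
    Q=px2w("wrist",np.argwhere(t["mask"])[:,::-1],48)[:,:2].astype(np.float32);print(cv2.minAreaRect(Q))
print(w2c("wrist"), w2px("wrist",[[490,-252,48]]))
```

```text
3.55 [ 488.94 -251.88  198.98] [-179.95    0.04    5.94] [-0.99 -0.54  0.26] [-0.48  0.27  1.83  0.    1.04  0.99]
0.74 241.10051854806542 302.7754287993618 2507
((340.18536376953125, -145.50868225097656), (81.54627227783203, 121.57056427001953), 9.433302879333496)
0.71 328.4452530598743 171.4270592127026 6046
((499.5408020019531, -255.27487182617188), (118.04312133789062, 58.48537826538086), 6.085230350494385)
0.62 461.6083847448121 204.95513180033652 7132
((480.6197509765625, -391.73876953125), (76.50923919677734, 117.31875610351562), 68.73664093017578)
0.55 363.7906694940927 307.58224780369585 3301
((353.0191650390625, -312.62481689453125), (56.51462936401367, 95.22869873046875), 89.14898681640625)
[[   0.1    -0.99    0.   -299.66]
 [  -0.95   -0.1     0.28  414.63]
 [  -0.28   -0.03   -0.96  474.85]
 [   0.      0.      0.      1.  ]] [[323.86 185.81]]
```

View pics/wrist1.png

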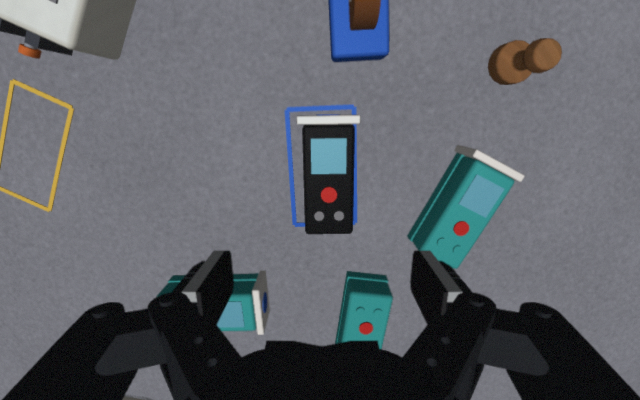

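The view shows the tester at px (329,175), nose up at row 117. The nearest turquoise corner, at (409,237), is clear of the right finger. Descending.

servo_tool(rows=[[85,[0,4,20],[0,0,0]],[85,[0,0,25],[0,0,0]],[85,[0,0,25],[0,0,0]],[85,[0,0,25],[0,0,0]],[85,[0,0,25],[0,0,0]],[85,[0,0,25],[0,0,0]],[85,[0,0,20],[0,0,0]],[85,[0,0,0],[0,0,0]]])

```text
clock: 4.65
eef_pos: [488.9, -254.6, 33.4]
tcp_rot: [-3.14, 0.002, 0.105]
contact_force: [-0.1, -0.4, 0.1]
opening: 0.993
```

servo_tool(rows=[[85,[0,0,10],[0,0,0]],[85,[0,0,9],[0,0,0]],[85,[0,0,0],[0,0,0]],[85,[0,0,0],[0,0,0]]])

```text
clock: 5.15
eef_pos: [489.9, -256.2, 15.4]
tcp_rot: [3.141, -0.0, 0.103]
contact_force: [0.3, -0.6, -0.4]
opening: 0.993
```

servo_tool(force=30, rows=[[65,[0,0,0],[0,0,0]],[60,[0,0,0],[0,0,0]],[55,[0,0,0],[0,0,0]],[45,[0,0,0],[0,0,0]],[40,[0,0,0],[0,0,0]],[40,[0,0,0],[0,0,0]],[40,[0,0,0],[0,0,0]],[40,[0,0,0],[0,0,0]]])

```text
clock: 6.15
eef_pos: [490.3, -256.7, 15.7]
tcp_rot: [3.141, -0.001, 0.103]
contact_force: [-0.4, -4.0, 4.8]
opening: 0.581
```

Run:
```python
from h import *
np.set_printoptions(precision=2,suppress=True)
s=sense();print(s["clock"],s["eef_pos"],np.degrees(s["tcp_rot"]),s["contact_force"],s["wrist_torque"],s["opening"])
im=grab_frame("wrist");cv2.imwrite("pics/wrist2.png",im)
```

```text
6.15 [ 490.29 -256.68   15.71] [179.95  -0.05   5.93] [-0.39 -3.96  4.77] [-0.44  0.15  0.08] 0.580892781121778
```

View pics/wrist2.png

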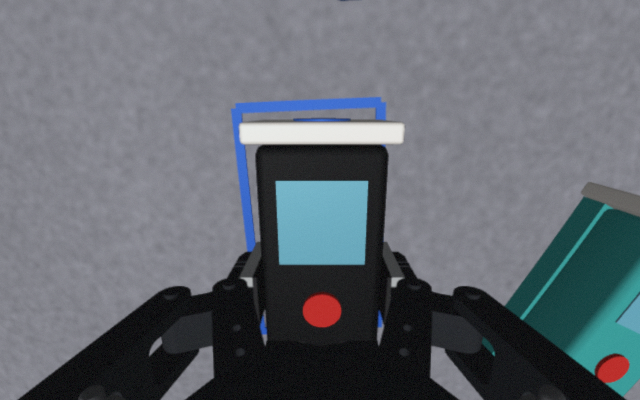

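The tester is gripped square between the pads (nose plate at rows 122–144, centred at column 322). Next I work out its offset from the TCP and plan the slide.

Run:
```python
from h import *
np.set_printoptions(precision=1,suppress=True)
s=sense();p=s["eef_pos"];y=s["tcp_rot"][2];u=np.array([np.cos(y),np.sin(y)]);v=np.array([-u[1],u[0]])
for uv,z in(((322,123),47),((240,123),47),((404,123),47),((258,150),48),((386,150),48),((322,310),48)):
    q=px2w("wrist",uv,z)[0][:2]-p[:2];print(uv,q@u,q@v)
m=np.array([488.4,88.6]);a=np.radians(-19.3);d=np.array([np.cos(a),np.sin(a)])
t=m-10*d-5*d
plan([450,-90,16],-6,10)
plan([t[0],t[1],16],-19.3,10,([450,-90,16],-6));print(t)
```

```text
(322, 123) 67.06902112767891 1.2063827375029346
(240, 123) 67.15748572762105 29.895298744676342
(404, 123) 67.16051603837323 -27.508244516844975
(258, 150) 57.8371030973254 23.873004999116073
(386, 150) 57.83306978515742 -21.479027638592708
(322, 310) -8.203249702239978 1.1716313623921137
[[[-2.3, -17.0, -0.0], [0, 0, np.float64(1.19)]], [[-2.6, -16.9, -0.0], [0, 0, np.float64(1.19)]], [[-3.0, -16.9, -0.0], [0, 0, np.float64(1.19)]], [[-3.3, -16.8, -0.0], [0, 0, np.float64(1.19)]], [[-3.7, -16.7, -0.0], [0, 0, np.float64(1.19)]], [[-4.0, -16.7, -0.0], [0, 0, np.float64(1.19)]], [[-4.4, -16.6, -0.0], [0, 0, np.float64(1.19)]], [[-4.7, -16.5, -0.0], [0, 0, np.float64(1.19)]]]
[[[-5.1, -16.4, -0.0], [0, 0, np.float64(1.19)]], [[-5.4, -16.3, -0.0], [0, 0, np.float64(1.19)]]]
[[[0.5, -18.5, -0.0], [0, 0, 1.33]], [[0.1, -18.5, -0.0], [0, 0, 1.33]], [[-0.4, -18.5, -0.0], [0, 0, 1.33]], [[-0.8, -18.5, -0.0], [0, 0, 1.33]], [[-1.2, -18.5, -0.0], [0, 0, 1.33]], [[-1.7, -18.4, -0.0], [0, 0, 1.33]], [[-2.1, -18.4, -0.0], [0, 0, 1.33]], [[-2.5, -18.3, -0.0], [0, 0, 1.33]]]
[[[-2.9, -18.3, -0.0], [0, 0, 1.33]], [[-3.4, -18.2, -0.0], [0, 0, 1.33]]]
[474.2  93.6]
```

servo_tool(force=40, rows=[[40,[-2.3,-17,0],[0,0,1.19]],[40,[-2.6,-16.9,0],[0,0,1.19]],[40,[-3,-16.9,0],[0,0,1.19]],[40,[-3.3,-16.8,0],[0,0,1.19]],[40,[-3.7,-16.7,0],[0,0,1.19]],[40,[-4,-16.7,0],[0,0,1.19]],[40,[-4.4,-16.6,0],[0,0,1.19]],[40,[-4.7,-16.5,0],[0,0,1.19]]])

```text
clock: 7.2
eef_pos: [458.7, -123.0, 15.7]
tcp_rot: [3.141, -0.002, -0.063]
contact_force: [1.2, -5.4, 3.1]
opening: 0.58
```

servo_tool(rows=[[40,[-5.1,-16.4,0],[0,0,1.19]],[40,[-5.4,-16.3,0],[0,0,1.19]],[40,[0.5,-18.5,0],[0,0,1.33]],[40,[0.1,-18.5,0],[0,0,1.33]],[40,[-0.4,-18.5,0],[0,0,1.33]],[40,[-0.8,-18.5,0],[0,0,1.33]]])

```text
clock: 7.95
eef_pos: [459.7, -16.1, 15.7]
tcp_rot: [3.141, -0.001, -0.197]
contact_force: [-1.4, -8.8, 8.2]
opening: 0.577
```

servo_tool(rows=[[40,[-1.2,-18.5,0],[0,0,1.33]],[40,[-1.7,-18.4,0],[0,0,1.33]],[40,[-2.1,-18.4,0],[0,0,1.33]],[40,[-2.5,-18.3,0],[0,0,1.33]],[40,[-2.9,-18.3,0],[0,0,1.33]],[40,[-3.4,-18.2,0],[0,0,1.33]],[40,[0,0,0],[0,0,0]],[40,[0,0,0],[0,0,0]]])

```text
clock: 8.95
eef_pos: [474.1, 95.3, 15.8]
tcp_rot: [-3.14, -0.0, -0.337]
contact_force: [-1.4, 8.3, 8.3]
opening: 0.58
```

Run:
```python
from h import *
np.set_printoptions(precision=2,suppress=True)
s=sense();print(s["clock"],s["eef_pos"],np.degrees(s["tcp_rot"]),s["contact_force"],s["wrist_torque"],s["opening"])
for n in("wrist","top"):
    im=grab_frame(n);cv2.imwrite(f"pics/{n}3.png",im)
a=cv2.imread("pics/top3.png")[120:270,240:360];b=cv2.imread("pics/wrist3.png")
cv2.imwrite("pics/c3.png",cv2.resize(a,None,fx=3.5,fy=3.5,interpolation=cv2.INTER_CUBIC))
```

```text
8.95 [474.11  95.33  15.76] [-179.9    -0.02  -19.31] [-1.42  8.29  8.28] [ 1.22  0.24 -0.02] 0.5797056373205611
```

View pics/wrist3.png

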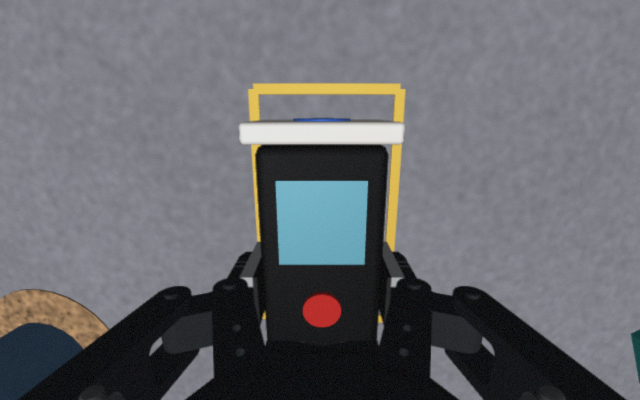

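View pics/c3.png

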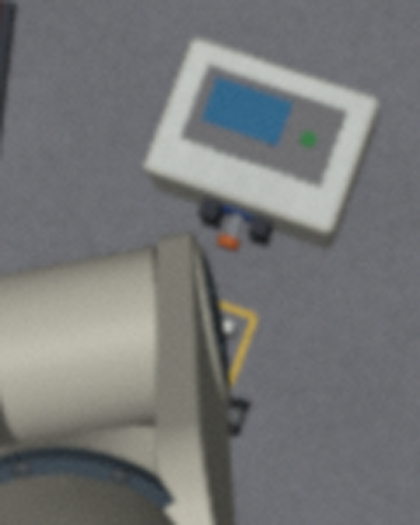

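The tester is in the outline, square to it. The front line is at row 84–93 (columns 249–405), ahead of the nose. The plunger is at crop px (228,241) and free. Now I compute the corrections.

Run:
```python
from h import *
np.set_printoptions(precision=1,suppress=True)
s=sense();p=s["eef_pos"];y=s["tcp_rot"][2];u=np.array([np.cos(y),np.sin(y)]);v=np.array([-u[1],u[0]])
def rel(q): q=q[:2]-p[:2];return np.array([q@u,q@v])
b=cv2.imread("pics/wrist3.png");m=cv2.inRange(cv2.cvtColor(b,cv2.COLOR_BGR2HSV),(18,110,110),(35,255,255))
for r0,r1,c0,c1 in((80,100,240,415),(96,120,240,415)):
    mm=np.zeros_like(m);mm[r0:r1,c0:c1]=m[r0:r1,c0:c1]
    uv=np.argwhere(mm)[:,::-1];L=np.array([rel(q) for q in px2w("wrist",uv,0)])
    print("x",np.percentile(L[:,0],[1,50,99]),"y",np.percentile(L[:,1],[1,50,99]))
    if r0==80:
        k=(uv[:,0]>270)&(uv[:,0]<385);f=np.polyfit(L[k,1],L[k,0],1);print("front line tilt deg",np.degrees(np.arctan(f[0])),f[1])
    else:
        for sgn in(1,-1):
            q=L[np.sign(L[:,1])==sgn];print("side",q[:,1].mean(),np.degrees(np.polyfit(q[:,0],q[:,1],1)[0]))
for uv in((240,123),(404,123)): print("nose",rel(px2w("wrist",uv,47)[0]))
print("plunger",rel(px2w("top",(305.1,188.9),26)[0]))
a=cv2.imread("pics/top3.png");h=cv2.cvtColor(a,cv2.COLOR_BGR2HSV);o=cv2.inRange(h,(3,120,80),(14,255,255));o[:,:290]=0;o[:,320:]=0;o[:175]=0;o[200:]=0
uv=np.argwhere(o)[:,::-1].mean(0);print(uv,rel(px2w("top",uv,26)[0]))
# stop pads dark blobs, crop(210,212),(261,230), tops at z48
for c in((210,212),(261,230)): print("pad",rel(px2w("top",np.array(c)/3.5+[240,120],45)[0]))
# station top front edge corners
Q=[px2w("top",np.array(c)/3.5+[240,120],73)[0] for c in((148,165),(329,234),(195,40),(376,97))]
print("station",[rel(q) for q in Q])
```

```text
x [76.6 81.1 83.8] y [-38.6  -1.5  36.2]
front line tilt deg 0.07267313520855201 81.4098067782209
x [67.  72.7 78. ] y [-39.3 -34.4  36.9]
side 34.550206511289005 0.4010041555168612
side -36.90075653760645 0.3530614849354927
nose [66.6 29.6]
nose [ 66.6 -27.8]
plunger [125.9  -2.5]
[304.9 188.6] [126.3  -1.6]
pad [139.3  15.3]
pad [139.2 -25.6]
station [array([152.1,  66.3]), array([148.1, -76.6]), array([253.5,  67.2]), array([257. , -74.6])]
```

servo_tool(rows=[[40,[4,1.5,0],[0,0,0]],[40,[4,1,0],[0,0,0]],[40,[0,0,0],[0,0,0]],[40,[0,0,0],[0,0,0]],[40,[0,0,0],[0,0,0]],[40,[0,0,0],[0,0,0]],[40,[0,0,0],[0,0,0]],[40,[0,0,0],[0,0,0]]])

```text
clock: 10.05
eef_pos: [478.5, 89.9, 15.7]
tcp_rot: [3.141, 0.003, -0.337]
contact_force: [-8.9, 7.4, 17.4]
opening: 0.578
```

Run:
```python
from h import *
np.set_printoptions(precision=1,suppress=True)
s=sense();p=s["eef_pos"];y=s["tcp_rot"][2];u=np.array([np.cos(y),np.sin(y)]);v=np.array([-u[1],u[0]])
print(s["clock"],p,np.degrees(s["tcp_rot"]),s["contact_force"])
f=s["contact_force"][:2];print("axial",f@u,"lat",f@v)
b=grab_frame("wrist");cv2.imwrite("pics/w4.png",b);c=grab_frame("scene");cv2.imwrite("pics/s4.png",cv2.resize(c[170:270,260:400],None,fx=5,fy=5,interpolation=cv2.INTER_CUBIC))
m=cv2.inRange(cv2.cvtColor(b,cv2.COLOR_BGR2HSV),(18,110,110),(35,255,255))
m[:60]=0;m[125:]=0;m[:,:200]=0;m[:,450:]=0
ys,xs=np.nonzero(m);uv=np.c_[xs,ys]
L=np.array([[(q[:2]-p[:2])@u,(q[:2]-p[:2])@v] for q in px2w("wrist",uv,0)])
print(np.percentile(L,[1,50,99],axis=0))
```

```text
10.05 [478.5  89.9  15.7] [180.    0.2 -19.3] [-8.9  7.4 17.4]
axial -10.855871036882473 lat 4.078034362193071
[[ 66.5 -35.2]
 [ 75.    2.9]
 [ 77.9  40.3]]
```

View pics/s4.png

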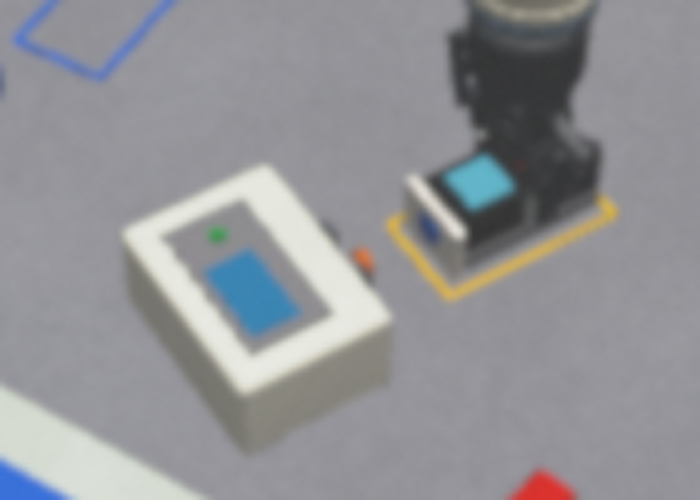

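The scene view shows the tester fully inside the yellow outline with the plunger untouched. There is 17 N of downward preload, so I relieve it a little, trim sideways by 1 mm, and let it rest again.

servo_tool(rows=[[40,[0,0,-0.5],[0,0,0]],[40,[1,-1,-0.5],[0,0,0]],[40,[0,0,0],[0,0,0]],[40,[0,0,0],[0,0,0]],[40,[0,0,0],[0,0,0]],[40,[0,0,0],[0,0,0]]])

```text
clock: 10.9
eef_pos: [481.8, 89.6, 16.2]
tcp_rot: [3.142, 0.0, -0.337]
contact_force: [-0.6, -0.6, -5.2]
opening: 0.577
```

servo_tool(force=60, rows=[[40,[0,0,0.3],[0,0,0]],[40,[0,0,0],[0,0,0]],[40,[0,0,0],[0,0,0]],[40,[8,0,0],[0,0,0]],[40,[8,0,0],[0,0,0]],[40,[8,0,0],[0,0,0]],[40,[8,0,0],[0,0,0]],[40,[4,0,0],[0,0,0]]])

```text
clock: 11.9
eef_pos: [516.4, 77.5, 15.9]
tcp_rot: [-3.141, -0.0, -0.337]
contact_force: [0.1, 0.1, -5.4]
opening: 0.578
```

servo_tool(rows=[[40,[4,0,0],[0,0,0]],[40,[0,0,0],[0,0,0]],[40,[0,0,0],[0,0,0]]])

```text
clock: 12.28
eef_pos: [519.4, 76.5, 16.0]
tcp_rot: [3.142, -0.0, -0.336]
contact_force: [0.7, 0.5, -4.4]
opening: 0.573
```

```bash
cat > st.py <<'E'
from h import *
np.set_printoptions(precision=1,suppress=True)
s=sense();p=s["eef_pos"];y=s["tcp_rot"][2];a=np.radians(-19.3);u=np.array([np.cos(a),np.sin(a)]);v=np.array([-u[1],u[0]])
f=s["contact_force"];d=p[:2]-[481.8,89.6]
print(s["clock"],p,np.degrees(s["tcp_rot"]),"adv",d@u,d@v,"axial",f[:2]@u,"lat",f[:2]@v,"fz",f[2],s["wrist_torque"])
E
cat > se.py <<'E'
from st import *
b=grab_frame("wrist");cv2.imwrite("pics/w5.png",b)
E
python3 se.py
```

```text
12.275 [519.4  76.5  16. ] [180.   -0.  -19.3] adv 39.8344533557929 0.04045877171771766 axial 0.47483968442105606 lat 0.7251387472074531 fz -4.414028635481873 [-0.  0.  0.]
```

View pics/w5.png

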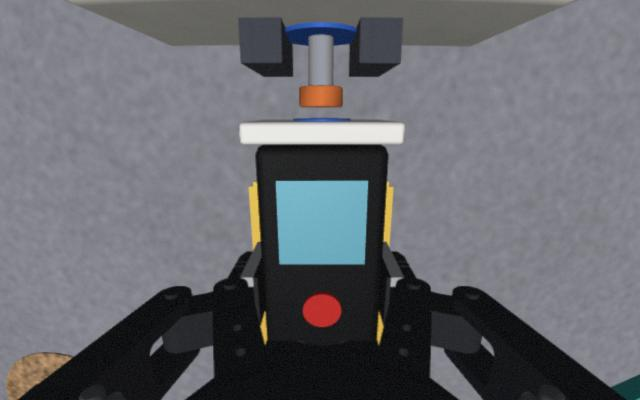

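The plunger (px 321,96) and pads (centred at column 321) line up with the nose (column 322), and the plunger is free. Now I push slowly, settling the tester back on the desk.

servo_tool(rows=[[40,[2,0,0.4],[0,0,0]],[40,[2,0,0],[0,0,0]],[40,[2,0,0],[0,0,0]],[40,[2,0,0],[0,0,0]],[40,[1,0,0],[0,0,0]],[40,[0,0,0],[0,0,0]],[40,[0,0,0],[0,0,0]]])

```text
clock: 13.2
eef_pos: [525.5, 74.1, 15.9]
tcp_rot: [3.141, 0.004, -0.336]
contact_force: [-11.8, 5.8, 10.4]
opening: 0.572
```

```bash
python3 st.py
```

```text
13.2 [525.5  74.1  15.9] [179.9   0.2 -19.3] adv 46.33759203284702 -0.19311962864247248 axial -13.022889648620096 lat 1.6030164590195153 fz 10.430845139519544 [0.9 1.3 0.2]
```

servo_tool(rows=[[40,[2,0,0],[0,0,0]],[40,[2,0,0],[0,0,0]],[40,[2,0,0],[0,0,0]],[40,[2,0,0],[0,0,0]],[40,[0,0,0],[0,0,0]],[40,[0,0,0],[0,0,0]]])

```text
clock: 13.95
eef_pos: [532.2, 71.6, 15.9]
tcp_rot: [3.14, 0.006, -0.336]
contact_force: [-14.5, 7.1, 13.2]
opening: 0.574
```

```bash
python3 st.py
```

```text
13.95 [532.2  71.6  15.9] [179.9   0.3 -19.3] adv 53.49954224885566 -0.28374631505060127 axial -16.03519245556214 lat 1.9005522463900753 fz 13.243582600984162 [1.2 1.7 0.2]
```

servo_tool(rows=[[40,[1,0,0],[0,0,0]],[40,[1,0,0],[0,0,0]],[40,[1,0,0],[0,0,0]],[40,[0,0,0],[0,0,0]],[40,[0,0,0],[0,0,0]]])

```text
clock: 14.58
eef_pos: [534.5, 70.8, 15.9]
tcp_rot: [3.14, 0.007, -0.336]
contact_force: [-16.8, 9.4, 15.7]
opening: 0.577
```

```bash
python3 st.py
```

```text
14.575 [534.5  70.8  15.9] [179.9   0.4 -19.3] adv 55.902758171834776 -0.32367962776678816 axial -18.941591253068722 lat 3.315828634001346 fz 15.717727640019124 [1.4 1.9 0.3]
```

servo_tool(rows=[[40,[1,0,0],[0,0,0]],[40,[1,0,0],[0,0,0]],[40,[0,0,0],[0,0,0]],[40,[0,0,0],[0,0,0]]])

```text
clock: 15.08
eef_pos: [536.0, 70.2, 15.9]
tcp_rot: [3.14, 0.007, -0.336]
contact_force: [-17.7, 9.5, 17.3]
opening: 0.573
```

```bash
python3 st.py
```

```text
15.075 [536.   70.2  15.9] [179.9   0.4 -19.3] adv 57.550201971964064 -0.3588599953709803 axial -19.814591412043647 lat 3.0933319116682987 fz 17.281653448499874 [1.5 2.  0.3]
```

servo_tool(rows=[[40,[1,0,-0.1],[0,0,0]],[40,[1,0,0],[0,0,0]],[40,[0,0,0],[0,0,0]],[40,[0,0,0],[0,0,0]]])

```text
clock: 15.58
eef_pos: [537.5, 69.7, 15.9]
tcp_rot: [3.14, 0.008, -0.336]
contact_force: [-18.8, 10.5, 18.5]
opening: 0.572
```

```bash
python3 st.py
```

```text
15.575 [537.5  69.7  15.9] [179.9   0.5 -19.3] adv 59.17422381189546 -0.3284923116418391 axial -21.16845121858011 lat 3.702292063912578 fz 18.48168532889061 [1.7 2.2 0.3]
```

servo_tool(rows=[[40,[1,0,-0.1],[0,0,0]],[40,[1,0,0],[0,0,0]],[40,[0,0,0],[0,0,0]],[40,[0,0,0],[0,0,0]]])

```text
clock: 16.08
eef_pos: [537.5, 69.7, 15.9]
tcp_rot: [3.139, 0.012, -0.337]
contact_force: [-26.6, 16.4, 23.2]
opening: 0.577
```

```bash
python3 se.py
```

```text
16.075 [537.5  69.7  15.9] [179.9   0.7 -19.3] adv 59.14564577183955 -0.3598812737698463 axial -30.50472243857547 lat 6.647887679939709 fz 23.22599872638885 [2.6 3.  0.3]
```

View pics/w5.png

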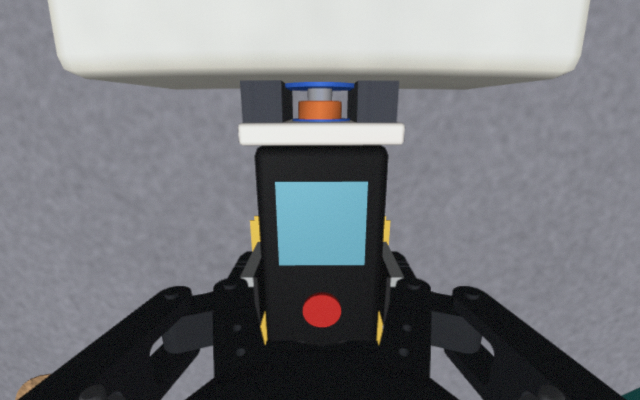

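Advance has stalled at 59 mm and the axial force is rising, with both pads against the nose plate: it is on the stops. I add a little firmness and hold.

servo_tool(rows=[[40,[1,0,0],[0,0,0]],[40,[0.5,0,0],[0,0,0]],[40,[0,0,0],[0,0,0]],[40,[0,0,0],[0,0,0]],[40,[0,0,0],[0,0,0]],[40,[0,0,0],[0,0,0]]])

```text
clock: 16.88
eef_pos: [537.5, 69.6, 15.8]
tcp_rot: [3.139, 0.014, -0.337]
contact_force: [-30.6, 19.0, 27.0]
opening: 0.576
```

```bash
python3 st.py
```

```text
16.875 [537.5  69.6  15.8] [179.8   0.8 -19.3] adv 59.21879336158146 -0.4649581097923511 axial -35.14167832525717 lat 7.792406432848601 fz 27.031552027464034 [3.3 3.9 0.4]
```

servo_tool(rows=[[40,[0,0,0],[0,0,0]],[40,[0,0,0],[0,0,0]],[40,[0,0,0],[0,0,0]],[40,[0,0,0],[0,0,0]],[40,[0,0,0],[0,0,0]],[40,[0,0,0],[0,0,0]]])

```text
clock: 17.62
eef_pos: [537.5, 69.6, 15.8]
tcp_rot: [3.139, 0.014, -0.337]
contact_force: [-30.2, 19.7, 26.5]
opening: 0.575
```

```bash
python3 st.py
```

```text
17.625 [537.5  69.6  15.8] [179.8   0.8 -19.3] adv 59.22542967971975 -0.45880091660669625 axial -35.01854794485828 lat 8.640108181741232 fz 26.478677003698508 [3.3 3.9 0.5]
```

```bash
python3 -c "
from rig import sign_off
print(sign_off())"
```

```text
the job is handed in; nothing more can be done
None
```

The tester is pressed against the two steel stops and held there against the spring; I handed the job in at about 17.6 s, and no verdict was reported.

- **What I did:** I gripped the black tester by its sides and slid it into the yellow outline. By my measurements it was within about 4 mm of the mark and square to it, with the plunger free. It rested there for over 1 s before I pushed it straight on.
- **Last checks:**
  - The advance stopped at 59.2 mm (60 mm expected) and stayed put while the push force rose.
  - The axial push was steady at 35 N. After the spring (about 11 N) and desk friction, I estimate 12–24 N on the stops; I had no direct reading of it.
  - The wrist picture shows both pads against the nose plate, with the nose about 1 mm off the plunger axis.
  - Yaw was −19.3°, matching the station, and tool tilt was under 1°.
- **Less clean points:**
  - The tool pressed down with about 26 N at the end, and there was about 8 N of sideways load.
  - During the slide forward from the outline, the vertical force read about −4 to −5 N. The tester was probably carried a fraction of a millimetre off the desk until I set it down again before the plunger.
  - The top-camera estimates of the station's sideways position differed by about 3 mm. I settled that from the wrist view.
  - I took no final picture of the bystanders. The moves stayed clear of them and I saw no contact forces to suggest one was touched.

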